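Fit an extension shaft and rotary handle to an isolator and hold it down

TASK

Assemble the rotary isolator on the mounting plate: stand the longer of the two D-section shafts from the wooden rack upright in the isolator's coupling, fully home, then turn the loose handle until its keyed bore matches the shaft and push it fully home on top. Finish with the gripper still on the handle, holding it pressed down so that the sprung coupling stays most of the way down (well over half of its travel) while I tighten its set screw; do not let go.

Things in the scene. Friction and masses are not known exactly. Their poses are not given: they have to be found in the camera images.
- shaft_long_mid (a point): Centre of the loose longer shaft: steel rod, D section, 95 mm long, 14 mm diameter with a full-length flat 3.5 mm from the axis (10.5 mm across it), ends chamfered 1.5 mm, 0.1 kg. z runs up the rod, x points out of the flat. Starts upright at any turn in an end hole of the rack; its foot stands 10 mm above the bench, its top 55 mm sticks out of the rack.
- shaft_short_mid (a point): Centre of the other shaft in the rack: the same D section but 70 mm long, so it sticks out only 30 mm. Not wanted for this job.
- rack: Fixed beech block, 46 x 126 x 50 mm (x, y, z), origin at the centre of its underside. Three round holes 16 mm wide and 40 mm deep along its y axis, at -42, 0 and +42 mm. Long and short shaft stand in the end holes, either way round; the middle hole is empty. A red tool case, 113 mm high, stands behind the rack and left of the isolator.
- coupling_mouth (a point): Mouth centre of the isolator's coupling, a grey metal boss of 33 mm diameter with a D-shaped socket open upward: 38 mm deep, 15.6 mm diameter, flat 4.3 mm from the axis, mouth chamfered 2 mm. z up; x points to the side of the socket's flat: a shaft enters with its x pointing the same way, within 7 degrees. At rest the mouth is 70 mm above the bench; it sinks with the coupling.
- isolator: The grey isolator, fixed on a metal plate on the bench in some place and turn; origin on the coupling's axis at bench height, x as the coupling's x. Its housing is 82 x 74 mm and its top is 60 mm above the bench; the plate reaches 56 mm in x, from -82 to +52 mm in y, with rail terminals (45 mm high) on the -y side.
- coupling (a joint): How far the coupling is pressed down into the isolator: 0 m at rest, 0.008 m fully down. A spring pushes it back up: about 4 N to start it moving, 12 N fully down. The weight of shaft and handle does not move it.
- handle_grip (a point): Middle of the grip bar of the loose black handle, on its axis, 35 mm above its underside. It stands on the bench bar up. x points along the bar to its narrowed pointer nose (white index line), z up. A round skirt, 46 mm diameter, is 23 mm high; on it the bar is 16 mm wide, from 23 to 47 mm high, 49 mm long: 20.5 mm behind the axis to 28.5 mm in front. 0.06 kg.
- handle: The same handle, origin at the centre of its underside, x to the nose. There it has a D-shaped bore 20 mm deep, 15.6 mm diameter, flat 4.3 mm from the axis on the side of the nose, mouth chamfered 2.5 mm. It goes on when the nose points where the shaft's flat faces, within 7 degrees. Home, the shaft's top meets the end of the bore, 15 mm below the bar's middle.
Mind the look-alikes: they are no part of the job. Leave any orange or purple look-alike of the part that bears shaft_long_mid alone.

How it is judged (in metres and radians):
On the way, in this order (a step that is already met when the one before it is completed fails the run):
1. the long shaft stands fully home in the coupling's socket (horizontal distance between shaft_long_mid and coupling_mouth below 0.004 m and z of shaft_long_mid in the frame of coupling_mouth below 0.0125 m and angle between the x axis of shaft_long_mid and the x axis of coupling_mouth, either way round below 0.25 rad and angle between shaft_long_mid's own z axis and vertical below 0.1 rad), for 0.2 s.
2. the handle is fully home on the shaft, flat on flat (z of handle_grip in the frame of shaft_long_mid between 0.055 and 0.065 m and horizontal distance between handle_grip and shaft_long_mid below 0.008 m and angle between the x axis of handle_grip and the x axis of shaft_long_mid, either way round below 0.25 rad), for 0.2 s.
At the end, for the whole second after the job is handed in: Long shaft within 3 mm of the socket floor, upright within 0.1 rad; handle within 2.5 mm of fully home on it, keyed; fingers on the handle (over 2 N) and the coupling held at least 4.5 mm of its 8 mm down, all through the last second (horizontal distance between shaft_long_mid and coupling_mouth below 0.004 m and z of shaft_long_mid in the frame of coupling_mouth below 0.0125 m and angle between shaft_long_mid's own z axis and vertical below 0.1 rad and z of handle_grip in the frame of shaft_long_mid between 0.055 and 0.065 m and angle between the x axis of handle_grip and the x axis of shaft_long_mid, either way round below 0.25 rad and value of joint coupling above 0.0045 m and contact force between the fingers and handle above 2 N); the arm keeps its last pose, push and grip.
It also fails if it takes over 61 s, if anything falls off the work surface, if the arm or the gripper's body presses on something with over 40 N, if the wrist force passes 120 N, or if a joint passes its speed limit or range.

ROBOT

A 6-joint arm with a two-finger parallel gripper is mounted at the origin on a cart in front of the work surface, level with it; the furniture and walls round the work are solid. World frame = base frame: x ahead of the robot, y to its left, z up, the work surface at z = 0. Lengths are in mm, angles in degrees, forces in N, time in s.
With the tool pointing down it reaches from about 225 to 725 mm from the base axis. Payload 3.1 kg.
Tool frame: the origin (TCP) lies midway between the tips of the shut fingers; the grasp point (between the pads) lies 19 mm behind it; z points along the fingers, y is the line along which they close (so a half turn about z gives the same grasp; the last joint's range is limited). The gripper opens to 85 mm and grips with 20 to 120 N. Pads are 22 mm wide; open, the fingers measure 114 mm over their backs; the gripper's body (76 mm by 85 mm) begins 54 mm behind the grasp point. The pads swing forward as they close: fully open they stand 13 mm farther back than shut.
Start: joints at [-82.093, 2.75, 5.684, 92.934, 0, 82.678], TCP at [137.893, -506.56, 231.312] pointing down, gripper open.
Joint ranges: [-166.93, 166.93], [-56.73, 111.36], [-69.38, 81.34], [-121.58, 131.49], [-85.45, 84.26], [-180, 180]. Speed limits (degrees/s): [159.86, 159.86, 180, 180, 180, 180].

INTERFACE

Orientations are given as a 3x3 rotation matrix whose columns are the frame's x, y, z axes.
In Python, from bench import manip, imaging gives the robot as it stands.
- The arm moves only by the tool move_arm, never from a script. Its argument "increments" is a list of rows, each a list of 5 numbers: the shift along the tool's x, y, z in cm, then the turn about the tool's z in rad, then the closure, from 0 (fully open) to 1 (shut). A call has exactly 10 rows; each row shifts and turns the commanded pose from where the row before left it, along the tool's axes as they then stand; what a row does not reach is not made up. A row lasts 1/8 s, in which the tool goes at most 62.5 mm and 10.7 degrees, less where a joint would pass 70% of its speed; a pose out of reach is approached as far as the arm can. A call is refused whole if a number of a shift passes 6.25 or a number of a turn 0.188, either way. A call with a gripper value outside its range is refused whole. The fingers move at their own pace and stop on an object; the grip force is fixed at half the most. Time passes only in rows, so rows that do not move let the fingers close, or fill a call up. It gives the time, the measured TCP pose, the force, the opening and the grip force at its end, in the units of the state.
- manip.observe(): the state, without advancing time (a new reading comes with each control period).
- imaging.get_image(name): name is "side" or "top"; returns the picture (420x560x3 uint8, red, green, blue); there is no depth.
- imaging.camera_params(name): a dict with "camera_matrix" (3x3 intrinsics, pixels), "position" and "orientation" of the camera in the world. Camera axes: x right, y down, z forward; pixel columns grow to the right and rows downward; lengths in mm; the calibration is good to about 2 mm. A picture is of the moment at which its call begins. camera_params takes no time and is no camera call.
- manip.job_done(): hands the job in; it is judged then, once.
The state is a dict: "clock": time; "qpos": joint angles; "dq": joint speeds; "joint_efforts": joint torques, N m; "ee_pos": TCP position; "tool_rot": TCP orientation; "wrist_force": force on the tool from outside, world axes, zero at the start; "moment": the same for the moment, N m; "width": finger opening in mm; "gripper_force": force on a finger pad.
Only numpy, scipy, OpenCV 4.12 (cv2) and the standard library are available. Lean on these libraries where they do the work, as an engineer would, in place of code of your own. Each camera call takes 0.05 s, during which the arm holds its last target. There are 200 camera calls.

## Working session

There is one attempt and no reset: what is moved stays moved. The work goes in short steps, Python scripts to look and compute and a tool call to move; the robot and the scene stay as the last step left them, time stands still between calls to the robot, and variables do not carry over. Pictures are saved under pics/ and viewed, at most 10 in all, crops included, and the job is handed in when it is done.

Besides the shell and the picture viewer there is one more tool, called after ">>>" in YAML: its name, and indented under it one key for each argument. move_arm: Moves the arm, as the interface text tells. Its arguments: {"type":"object","properties":{"increments":{"type":"array","items":{"type":"array","items":{"type":"number"}}}},"required":["increments"]}

```bash
mkdir -p pics; cat > h.py <<'E'
import numpy as np, cv2
from bench import manip, imaging
def snap(n,f=None):
    im=imaging.get_image(n)
    if f: cv2.imwrite(f,im[:,:,::-1])
    return im
def ray(n,uv):
    p=imaging.camera_params(n);K=np.array(p["camera_matrix"]);R=np.array(p["orientation"]);o=np.array(p["position"])
    d=R@np.linalg.solve(K,[uv[0],uv[1],1.]);return o,d/np.linalg.norm(d)
def onz(n,uv,z):
    o,d=ray(n,uv);return o+d*(z-o[2])/d[2]
def proj(n,X):
    p=imaging.camera_params(n);K=np.array(p["camera_matrix"]);R=np.array(p["orientation"]);o=np.array(p["position"])
    q=K@(R.T@(np.array(X,float)-o));return q[:2]/q[2]
E
python3 - <<'E'
from h import *
a=snap("top","pics/top0.png");b=snap("side","pics/side0.png")
for n in("top","side"):
    p=imaging.camera_params(n);print(n,p)
print(manip.observe())
E
```

```text
top {'camera_matrix': array([[487.95226196,   0.        , 277.21547374],
       [  0.        , 487.95226196, 213.68996719],
       [  0.        ,   0.        ,   1.        ]]), 'position': array([ 415.39117349, -122.64162111, 1053.21477699]), 'orientation': array([[ 0.02783393, -0.99763141,  0.06290346],
       [-0.99926569, -0.02611151,  0.02804036],
       [-0.02633144, -0.06363775, -0.99762563]])}
side {'camera_matrix': array([[437.22813514,   0.        , 275.04673176],
       [  0.        , 437.22813514, 211.54102078],
       [  0.        ,   0.        ,   1.        ]]), 'position': array([262.30513753, 491.24296403, 615.60265163]), 'orientation': array([[-0.93898345, -0.20790247,  0.27401943],
       [-0.34368618,  0.59901398, -0.72323029],
       [-0.01378011, -0.77327796, -0.63391742]])}
{'clock': 0.1, 'qpos': array([-8.20934157e+01,  2.78873272e+00,  5.59958049e+00,  9.29325742e+01,
       -3.79969973e-04,  8.26780188e+01]), 'dq': array([-0.05226457, -0.10073736,  0.14073185, -0.08742193, -0.0231238 ,
       -0.10110707]), 'joint_efforts': array([ 3.51582879e-03, -3.39850760e+01,  3.20936036e+01,  1.57800643e-02,
       -5.53953598e-06, -3.30810099e-07]), 'ee_pos': array([ 137.81498702, -506.01763473,  230.22461231]), 'tool_rot': array([[ 9.64885695e-01,  2.62669958e-01, -2.98814955e-04],
       [ 2.62669996e-01, -9.64883438e-01,  2.10341680e-03],
       [ 2.64182803e-04, -2.10804651e-03, -9.99997743e-01]]), 'wrist_force': array([0.02083165, 0.20567027, 0.72594809]), 'moment': array([-0.04781493,  0.00279321, -0.0047202 ]), 'gripper_force': 0.0, 'width': 85.57185590141823}
```

View pics/top0.png

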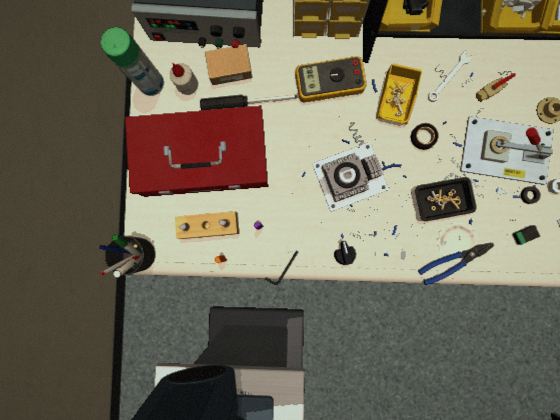

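View pics/side0.png

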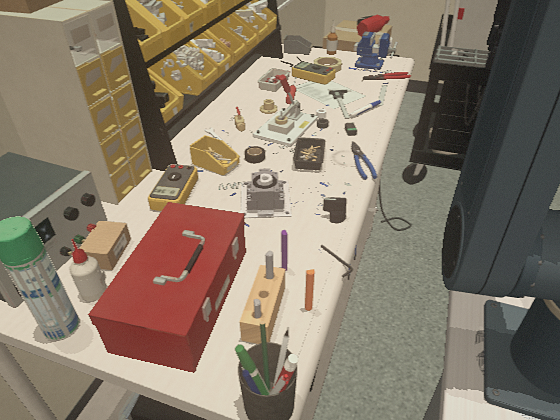

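The top view shows the rack at (206,224) with shafts at (185,226) and (231,223). The isolator is at (347,177) and the handle at (345,252). The side view shows the long shaft at the far end of the rack, which is top pixel (231,223). Purple and orange look-alike rods stand nearby.

```bash
python3 - <<'E'
from h import *
a=cv2.imread("pics/top0.png");b=cv2.imread("pics/side0.png")
def c(im,x,y,w,h,s): return cv2.resize(im[y:y+h,x:x+w],None,fx=s,fy=s,interpolation=cv2.INTER_CUBIC)
A=np.hstack([c(a,170,200,100,75,4),c(a,310,145,100,75,4)])
B=np.hstack([c(a,310,220,100,75,4),c(b,225,225,100,75,4)])
cv2.imwrite("pics/m1.png",np.vstack([A,B]))
A=np.hstack([c(b,230,160,100,75,4),c(b,300,180,100,75,4)])
B=np.hstack([c(b,225,240,50,37,8),c(a,215,210,50,37,8)])
cv2.imwrite("pics/m2.png",np.vstack([A,B]))
E
```

```text
(no output)
```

View pics/m1.png

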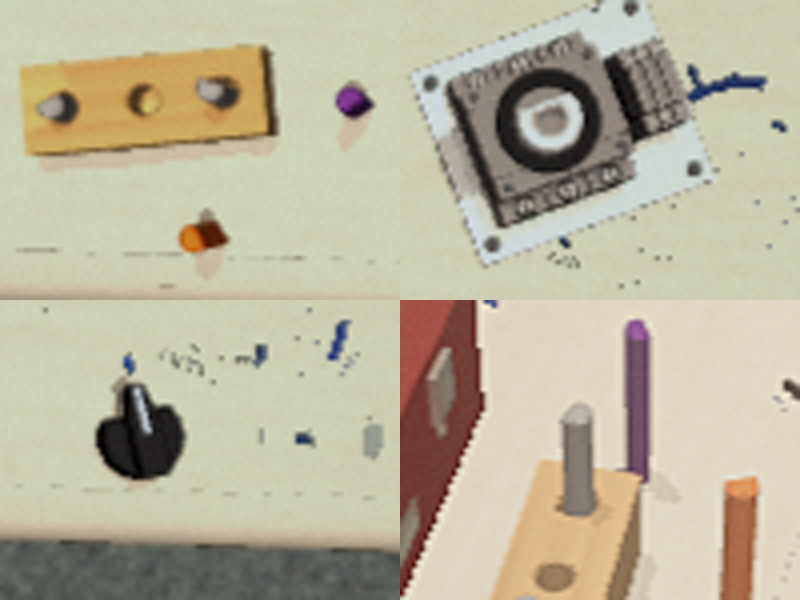

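View pics/m2.png

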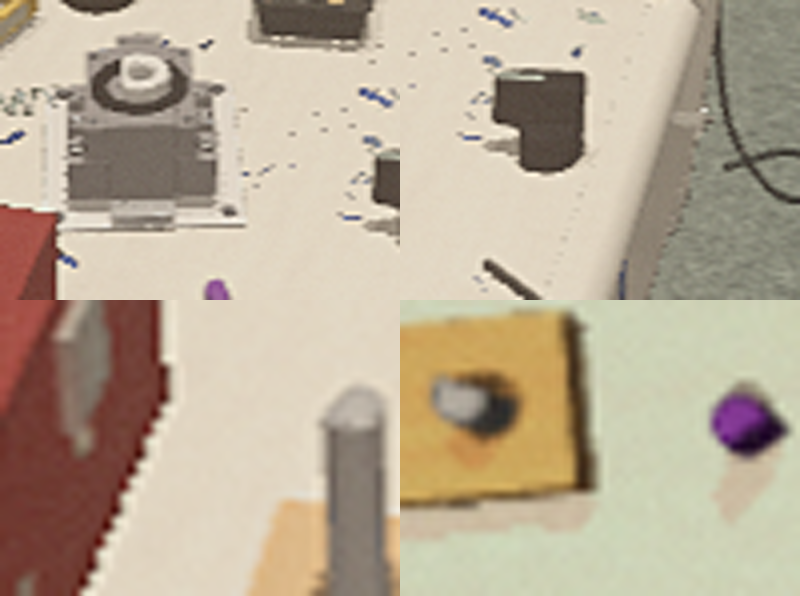

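m1 and m2 show three things:
- The isolator's terminals lie up and to the right in the top view, so the coupling's x points up and slightly left. This agrees with the socket flat on its upper-left side.
- The handle nose points up in the top view.
- The shaft's flat is not clear yet.

Next I'll measure these, using averaged frames for the shaft top.

```bash
python3 - <<'E'
from h import *
T=np.mean([snap("top").astype(float) for _ in range(5)],0).astype(np.uint8)
S=np.mean([snap("side").astype(float) for _ in range(5)],0).astype(np.uint8)
cv2.imwrite("pics/Tavg.png",T[:,:,::-1]);cv2.imwrite("pics/Savg.png",S[:,:,::-1])
def c(im,x,y,w,h,s): return cv2.resize(im[y:y+h,x:x+w,::-1],None,fx=s,fy=s,interpolation=cv2.INTER_CUBIC)
# shaft top (top), shaft top (side), socket top, handle top
A=np.hstack([c(T,216,212,25,19,16),c(S,253,245,25,19,16)])
B=np.hstack([c(T,332,163,31,24,13)[:300,:400],c(T,325,232,40,30,10)[:300,:400]])
cv2.imwrite("pics/m3.png",np.vstack([A[:300],B]))
hsv=cv2.cvtColor(T,cv2.COLOR_RGB2HSV)
def blob(m,roi):
    x,y,w,h=roi;k=np.zeros_like(m);k[y:y+h,x:x+w]=m[y:y+h,x:x+w]
    cs,_=cv2.findContours(k,cv2.RETR_EXTERNAL,cv2.CHAIN_APPROX_NONE);return max(cs,key=cv2.contourArea)
# rack: orange-ish
m=cv2.inRange(hsv,(10,90,90),(28,255,255));ct=blob(m,(165,200,85,45));r=cv2.minAreaRect(ct);print("rack px",r)
for q in cv2.boxPoints(r): print(np.round(onz("top",q,50)[:2],1),end=" ")
print()
# plate
lab=cv2.cvtColor(T,cv2.COLOR_RGB2LAB);print("plate pix",T[165,315],T[205,335],"bench",T[230,300],"handle",T[255,345])
# purple, orange
for nm,lo,hi,roi in(("purple",(125,80,30),(160,255,255),(245,210,30,30)),("orange",(2,150,100),(12,255,255),(205,245,30,25))):
    ct=blob(cv2.inRange(hsv,lo,hi),roi);print(nm,ct[:,0].min(0),ct[:,0].max(0))
m=(T.max(2)<60).astype(np.uint8)*255
ct=blob(m,(322,232,45,40));print("handle",cv2.boundingRect(ct),cv2.minEnclosingCircle(ct))
ct=blob(m,(325,160,45,40));print("ring",cv2.boundingRect(ct),cv2.fitEllipse(ct))
E
```

```text
rack px ((206.27468872070312, 224.94635009765625), (23.086772918701172, 62.60969924926758), 84.95755004882812)
[467.8 119.1] [482.6 -10. ] [435.3 -15.8] [420.4 112.9] 
plate pix [182 193 189] [188 196 190] bench [206 208 181] handle [37 34 33]
purple [254 222] [262 228]
orange [219 257] [221 262]
handle (334, 242, 22, 23) ((344.87078857421875, 252.76966857910156), 11.444246292114258)
ring (334, 162, 26, 26) ((346.43414306640625, 174.7996063232422), (24.776180267333984, 25.098312377929688), 77.73761749267578)
```

View pics/m3.png

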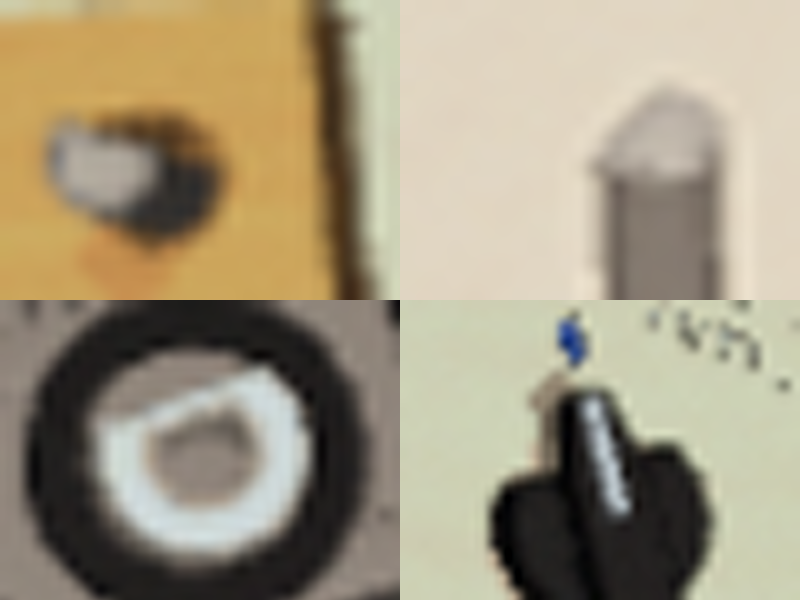

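m3 shows the shaft top's flat facing up and slightly right in the top view, with its edge from (60,120) to (160,155) in the crop. The coupling flat faces up-left, with its edge from (100,425) to (265,370). The handle's nose points up and slightly left, with the white line from (590,400) to (620,510).

```bash
python3 - <<'E'
from h import *
def tri(u,v):
    o1,d1=ray("top",u);o2,d2=ray("side",v)
    s=np.linalg.lstsq(np.c_[d1,-d2],o2-o1,rcond=None)[0]
    a,b=o1+d1*s[0],o2+d2*s[1];return np.round((a+b)/2,1),round(np.linalg.norm(a-b),1)
C1=lambda x,y,ox,oy,X,Y,s:(X+(x-ox)/s-.5+.5/s,Y+(y-oy)/s-.5+.5/s)
ts=lambda x,y:C1(x,y,0,0,216,212,16); ss=lambda x,y:C1(x,y,400,0,253,245,16)
tc=lambda x,y:C1(x,y,0,300,332,163,13); th=lambda x,y:C1(x,y,400,300,325,232,10)
yaw=lambda a,b:round(np.degrees(np.arctan2(*(b-a)[1::-1])),1)
def e(n,p,q,z):
    a,b=onz(n,p,z),onz(n,q,z);return a[:2].round(1),b[:2].round(1),yaw(a,b)
print("flat edge top",e("top",ts(65,120),ts(158,150),105))
print("flat edge side",e("side",ss(600,165),ss(668,88),105))
print("D centre top", onz("top",ts(105,165),105), "side",onz("side",ss(665,140),105))
print("coup edge",e("top",tc(100,425),tc(265,370),70),"boss ring centre",onz("top",(346.4,174.8),60.),"white c",onz("top",tc(200,452),70))
print("hole ctr mouth",onz("top",tc(203,458),70))
print("line",e("top",th(620,510),th(590,400),47))
print("handle px",onz("top",th(600,512),23), onz("top",th(600,512),0))
T=cv2.imread("pics/Tavg.png");S=cv2.imread("pics/Savg.png")
# case corners
for p in((266,187),(265,107),(130,192)): print("case",onz("top",p,113)[:2].round(1))
hs=cv2.cvtColor(S,cv2.COLOR_BGR2HSV)
for nm,lo,hi,x0 in(("purple",(125,60,30),(165,255,255),270),("orange",(3,120,80),(12,255,255),295)):
    m=cv2.inRange(hs,lo,hi);m[:, :x0]=0;m[:,x0+30:]=0;m[:220]=0;m[320:]=0
    ys,xs=np.nonzero(m);print(nm,xs.min(),xs.max(),ys.min(),ys.max(),xs[ys<ys.min()+3].mean(),xs[ys>ys.max()-3].mean())
    print(onz("side",(xs[ys>ys.max()-3].mean(),ys.max()-1),0).round(1))
hold=np.array([451.5,51.6]);
# ring subpixel in side: dark mask
m=(S.max(2)<75).astype(np.uint8);m[:, :235]=0;m[:,300:]=0;m[:160]=0;m[200:]=0
cs,_=cv2.findContours(m,0,1);ct=max(cs,key=cv2.contourArea);print("side ring",cv2.boundingRect(ct),cv2.fitEllipse(ct))
E
```

```text
flat edge top (array([461.8,  16.2]), array([458.4,   4.7]), np.float64(-106.3))
flat edge side (array([460. ,  19.6]), array([457.4,   6.7]), np.float64(-101.5))
D centre top [456.42423481  11.14307679 105.        ] side [454.9536031   13.96997829 105.        ]
coup edge (array([ 564.9, -218.2]), array([ 574.1, -243.6]), np.float64(-70.0)) boss ring centre [ 561.30131257 -233.85746404   60.        ] white c [ 561.01695174 -233.7699202    70.        ]
hole ctr mouth [ 560.0881026  -234.25256409   70.        ]
line (array([ 402.8, -238.6]), array([ 425.1, -232.1]), np.float64(16.4))
handle px [ 401.96531088 -237.23845864   23.        ] [ 401.66557256 -239.79688366    0.        ]
case [526. -73.]
case [683.5 -66.4]
case [509.6 192.4]
purple 282 286 230 269 283.6363636363636 284.57142857142856
[452.4 -56.7   0. ]
orange 305 313 272 310 310.07142857142856 308.07142857142856
[381.8  21.8   0. ]
side ring (259, 160, 4, 2) ((260.5, 160.5), (0.0, 1.0), 0.0)
```

```bash
cat >> h.py <<'E'
def go(x,y,z,yaw):
    s=manip.observe();R=np.array(s["tool_rot"]);d=R.T@(np.array([x,y,z])-s["ee_pos"])
    cy=np.degrees(np.arctan2(R[1,0],R[0,0]));t=-((yaw-cy+180)%360-180)
    a=np.radians(yaw);Rn=np.array([[np.cos(a),np.sin(a),0],[np.sin(a),-np.cos(a),0],[0,0,-1]])
    print("t",s["clock"],"q",s["qpos"].round(0),"w",round(s["width"],2),"F",s["wrist_force"].round(1),"pos",s["ee_pos"].round(1),"yaw",cy.round(2),"tilt",R[:,2].round(3))
    print("cm now-frame",(d/10).round(2),"cm after-turn frame",(Rn.T@(np.array([x,y,z])-s["ee_pos"])/10).round(2),"turn rad",np.radians(t).round(4))
E
python3 -c "
from h import *
go(457,11,230,76)"
```

```text
t 0.6 q [-82.   3.   6.  93.  -0.  83.] w 85.17 F [1.  0.3 0.4] pos [ 137.9 -506.6  231.3] yaw 15.23 tilt [-0. -0. -1.]
cm now-frame [ 44.39 -41.56   0.13] cm after-turn frame [57.94 18.44  0.13] turn rad -1.0607
```

>>> move_arm:
  increments:
    - [0, 0, 0, -0.177, 0.45]
    - [0, 0, 0, -0.177, 0.45]
    - [0, 0, 0, -0.177, 0.45]
    - [0, 0, 0, -0.177, 0.45]
    - [0, 0, 0, -0.177, 0.45]
    - [0, 0, 0, -0.177, 0.45]
    - [4.5, 1.4, 0, 0, 0.45]
    - [4.5, 1.4, 0, 0, 0.45]
    - [4.5, 1.4, 0, 0, 0.45]
    - [4.5, 1.4, 0, 0, 0.45]

```text
clock: 1.85
ee_pos: [236.2, -344.1, 231.5]
tool_rot: [[0.241, 0.971, 0.001], [0.971, -0.241, -0.001], [-0.0, 0.001, -1.0]]
wrist_force: [0.7, 0.2, -0.1]
width: 47.4
gripper_force: 0.0
```

>>> move_arm:
  increments:
    - [4.5, 1.4, 0, 0, 0.45]
    - [4.5, 1.4, 0, 0, 0.45]
    - [4.5, 1.4, 0, 0, 0.45]
    - [4.5, 1.4, 0, 0, 0.45]
    - [4.5, 1.4, 0, 0, 0.45]
    - [4.5, 1.4, 0, 0, 0.45]
    - [4.5, 1.4, 0, 0, 0.45]
    - [4.5, 1.4, 0, 0, 0.45]
    - [2, 1, 0, 0, 0.45]
    - [0, 0, 0, 0, 0.45]

```text
clock: 3.1
ee_pos: [445.8, -4.7, 231.2]
tool_rot: [[0.238, 0.971, -0.0], [0.971, -0.238, -0.0], [-0.0, -0.0, -1.0]]
wrist_force: [-0.9, -0.1, -0.0]
width: 47.0
gripper_force: 0.0
```

```bash
python3 -c "
from h import *
go(457,11,150,76)"
```

```text
t 3.1 q [-9. -9. -6. 93. -0. 95.] w 47.02 F [-0.9 -0.1 -0. ] pos [445.8  -4.7 231.2] yaw 76.25 tilt [-0. -0. -1.]
cm now-frame [1.79 0.71 8.12] cm after-turn frame [1.8  0.7  8.12] turn rad 0.0044
```

>>> move_arm:
  increments:
    - [1.8, 0.7, 0, 0, 0.45]
    - [0, 0, 4, 0, 0.45]
    - [0, 0, 4, 0, 0.45]
    - [0, 0, 4, 0, 0.45]
    - [0, 0, 3, 0, 0.45]
    - [0, 0, 1.5, 0, 0.45]
    - [0, 0, 0, 0, 0.45]
    - [0, 0, 0, 0, 0.7]
    - [0, 0, 0, 0, 0.9]
    - [0, 0, 0, 0, 1]

```text
clock: 4.35
ee_pos: [457.0, 10.0, 68.1]
tool_rot: [[0.24, 0.971, 0.001], [0.971, -0.24, -0.0], [0.0, 0.001, -1.0]]
wrist_force: [-3.2, 0.5, 5.5]
width: 9.3
gripper_force: 58.4
```

>>> move_arm:
  increments:
    - [0, 0, 0, 0, 1]
    - [0, 0, 0, 0, 1]
    - [0, 0, 0, 0, 1]
    - [0, 0, 0, 0, 1]
    - [0, 0, 0, 0, 1]
    - [0, 0, 0, 0, 1]
    - [0, 0, 0, 0, 1]
    - [0, 0, 0, 0, 1]
    - [0, 0, 0, 0, 1]
    - [0, 0, 0, 0, 1]

```text
clock: 5.6
ee_pos: [456.9, 10.0, 68.1]
tool_rot: [[0.24, 0.971, 0.001], [0.971, -0.24, -0.0], [-0.0, 0.001, -1.0]]
wrist_force: [-2.6, -0.5, 5.5]
width: 9.7
gripper_force: 58.4
```

```bash
python3 -c "
from h import *
go(457,11,66,76)
T=snap('top');S=snap('side')
c=lambda im,x,y,w,h,s:cv2.resize(im[y:y+h,x:x+w,::-1],None,fx=s,fy=s,interpolation=cv2.INTER_CUBIC)
cv2.imwrite('pics/g1.png',np.hstack([c(T,190,180,80,80,5),c(S,225,205,80,80,5)]))"
```

```text
t 5.6 q [ -7.  -6. -21.  74.  -0.  97.] w 9.72 F [-2.6 -0.5  5.5] pos [456.9  10.   68.1] yaw 76.09 tilt [ 0.001 -0.    -1.   ]
cm now-frame [ 0.1  -0.02  0.21] cm after-turn frame [ 0.1  -0.02  0.21] turn rad 0.0016
```

View pics/g1.png

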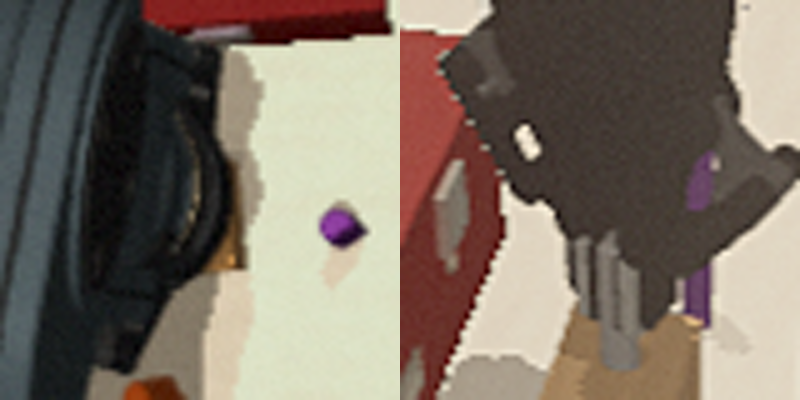

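The top view is mostly hidden by the arm. The side view shows both pads closed on the long shaft at about (620,300) in the crop. The width of 9.7 mm means the pads are flush on the flat. I'll lift and turn.

>>> move_arm:
  increments:
    - [0, 0, -1, 0, 1]
    - [0, 0, -3, 0, 1]
    - [0, 0, -4, 0, 1]
    - [0, 0, -4, 0, 1]
    - [0, 0, -3, 0, 1]
    - [0, 0, 0, -0.148, 1]
    - [0, 0, 0, -0.148, 1]
    - [0, 0, 0, -0.148, 1]
    - [0, 0, 0, -0.148, 1]
    - [0, 0, 0, 0, 1]

```text
clock: 6.95
ee_pos: [456.8, 9.9, 216.8]
tool_rot: [[-0.34, 0.94, 0.001], [0.94, 0.34, -0.0], [-0.0, 0.001, -1.0]]
wrist_force: [0.8, -1.1, -0.3]
width: 9.1
gripper_force: 58.3
```

```bash
python3 -c "
from h import *
go(562,-233,218,110)"
```

```text
t 6.95 q [-7. -8. -6. 92.  0. 63.] w 9.13 F [ 0.8 -1.1 -0.3] pos [456.8   9.9 216.8] yaw 109.9 tilt [ 0.001 -0.    -1.   ]
cm now-frame [-26.42   1.62  -0.11] cm after-turn frame [-26.42   1.57  -0.12] turn rad -0.0017
```

>>> move_arm:
  increments:
    - [-3.8, 0.2, 0, 0, 1]
    - [-3.8, 0.2, 0, 0, 1]
    - [-3.8, 0.2, 0, 0, 1]
    - [-3.8, 0.2, 0, 0, 1]
    - [-3.8, 0.2, 0, 0, 1]
    - [-3.8, 0.3, 0, 0, 1]
    - [-3.6, 0.3, 0, 0, 1]
    - [0, 0, 3, 0, 1]
    - [0, 0, 4, 0, 1]
    - [0, 0, 0, 0, 1]

```text
clock: 8.2
ee_pos: [558.9, -231.2, 141.5]
tool_rot: [[-0.34, 0.94, -0.009], [0.94, 0.34, 0.005], [0.007, -0.006, -1.0]]
wrist_force: [-0.9, 0.3, -1.0]
width: 9.4
gripper_force: 58.5
```

```bash
python3 -c "
from h import *
go(562.6,-233.4,140,110)
T=snap('top','pics/T2.png');S=snap('side','pics/S2.png')
c=lambda im,x,y,w,h,s:cv2.resize(im[y:y+h,x:x+w,::-1],None,fx=s,fy=s,interpolation=cv2.INTER_CUBIC)
cv2.imwrite('pics/g2.png',np.hstack([c(T,327,155,40,40,10),c(S,245,150,40,40,10)]))"
```

```text
t 8.2 q [-29.  15.   9.  85.   0.  41.] w 9.42 F [-0.9  0.3 -1. ] pos [ 558.9 -231.2  141.5] yaw 109.87 tilt [-0.009  0.005 -1.   ]
cm now-frame [-0.33  0.27  0.15] cm after-turn frame [-0.33  0.27  0.15] turn rad -0.0023
```

View pics/g2.png

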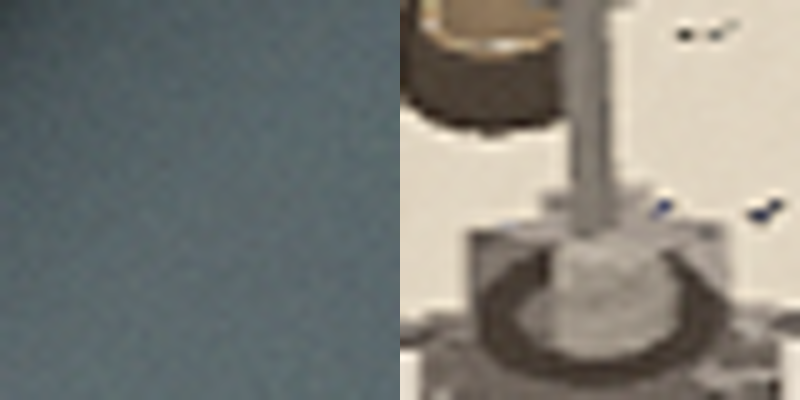

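The top view is blocked. The side view shows the shaft foot at crop (590,235), just behind and above the boss, which is centred near (610,300). I'll measure both numerically.

```bash
python3 -c "
from h import *
A=cv2.imread('pics/Savg.png').astype(int).sum(2)//3;B=cv2.imread('pics/S2.png').astype(int).sum(2)//3
np.set_printoptions(linewidth=250)
print('cols',np.arange(250,282))
print('before')
for r in range(168,190): print(r,A[r,250:282])
print('now')
for r in range(150,184): print(r,B[r,250:282])
print('mouth proj of',[560.5,-234,70],proj('side',[560.5,-234,70]))
for X in([560.5,-234,70],[570.5,-234,70],[560.5,-224,70],[560.5,-234,83]): print(proj('side',X))
"
```

```text
cols [250 251 252 253 254 255 256 257 258 259 260 261 262 263 264 265 266 267 268 269 270 271 272 273 274 275 276 277 278 279 280 281]
before
168 [210 209 210 211 210 208 209 210 214 209 201 203 203 187 163 176 186 185 184 182 199 214 212 211 211 210 209 208 210 210 211 211]
169 [210 211 210 210 208 208 210 212 200 165 147 151 151 152 150 153 153 151 149 161 200 223 217 213 210 208 208 209 210 212 213 216]
170 [211 211 211 210 208 209 210 214 200 148 107 126 137 136 133 133 128 133 148 170 158  84 168 218 212 209 209 210 212 217 224 189]
171 [211 212 213 214 214 216 218 221 208 170 152 155 156 155 155 154 154 153 154 152 127 153 191 196 211 217 216 216 216 175  76  80]
172 [212 208 203 206 191 173 164 147 149 150 152 151 150 147 148 148 148 150 151 152 152 154 141 136 141 133 144 177 209 218 176 164]
173 [205 180 136 117 135 149 146 152 153 154 150 145 154 176 188 178 164 156 143 147 150 154 150 152 140 106 120 162 201 217 216 215]
174 [207 178 113  86 129 146 145 159 162 145 163 211 226 223 223 223 223 223 216 191 159 154 143 142 160 154 153 168 200 214 212 211]
175 [208 182 149 156
[... 6021 characters left out ...]
8 176  93  61  66  64  66  94 118 110 125 137 136 134 126 136 142 136 143 146 146 136 106  62  62  62  66  82 143 174 175 172]
181 [147 136  94  56  63  61  83 114 114 113 131 149 145 145 144 146 148 152 152 144 137 129  99  58  64  66  68  84 121 146 141 137]
182 [108 115  97  57  61  60  68 107 115 115 131 148 148 151 155 152 146 145 142 139 139 132 107  59  65  58  69  85 144 168 160 138]
183 [123 127 101  57  66  62  60  72  97  97 123 150 148 148 146 143 143 148 145 146 145 121  66  60  67  60  76  96  95 134 161 138]
mouth proj of [560.5, -234, 70] [264.38091269 177.31776393]
[264.38091269 177.31776393]
[260.11183085 176.46397371]
[262.70889238 179.82769736]
[264.20480313 172.36221781]
```

>>> move_arm:
  increments:
    - [0, 0, 0, 0, 1]
    - [0, 0, 0, 0, 1]
    - [0, 0, 0, 0, 1]
    - [0, 0, 0, 0, 1]
    - [0, 0, 0, 0, 1]
    - [0, 0, 0, 0, 1]
    - [0, 0, 0, 0, 1]
    - [0, 0, 0, 0, 1]
    - [0, 0, 0, 0, 1]
    - [0, 0, 0, 0, 1]

```text
clock: 9.55
ee_pos: [561.8, -232.6, 146.3]
tool_rot: [[-0.342, 0.94, -0.0], [0.94, 0.342, 0.0], [0.0, -0.0, -1.0]]
wrist_force: [-0.5, -0.5, -0.8]
width: 9.2
gripper_force: 58.5
```

```bash
python3 -c "
from h import *
go(558.7,-234.6,140,110)
S=np.mean([snap('side').astype(float) for _ in range(3)],0)
B=S.sum(2).astype(int)//3
np.set_printoptions(linewidth=250)
print(np.arange(256,276))
for r in range(160,177): print(r,B[r,256:276])
go(558.7,-234.6,140,110)
s=manip.observe();a=s['ee_pos']+1.75*s['tool_rot'][:,1];a[2]-=58.1
print('axis foot',a,proj('side',a),proj('side',[560.6,-233.8,70]))
"
```

```text
t 9.55 q [-29.  15.  10.  85.  -0.  41.] w 9.24 F [-0.5 -0.5 -0.8] pos [ 561.8 -232.6  146.3] yaw 110.0 tilt [-0.  0. -1.]
cm now-frame [-0.08 -0.36  0.63] cm after-turn frame [-0.08 -0.36  0.63] turn rad -0.0001
[256 257 258 259 260 261 262 263 264 265 266 267 268 269 270 271 272 273 274 275]
160 [ 65  62  64  56  84 113 122 118 110 134 192 213 210 210 209 208 208 208 207 208]
161 [ 61  62  57  54  75 110 122 120 109 135 194 215 210 208 209 208 208 209 209 210]
162 [ 46  41  62  78 132 152 118 118 110 134 194 215 209 207 207 210 210 208 208 209]
163 [193 210 207 218 211 154 116 120 110 136 192 212 209 208 210 210 208 209 208 208]
164 [219 217 215 218 204 150 115 119 111 136 194 215 209 209 210 208 208 208 208 210]
165 [211 211 211 213 201 148 113 121 111 138 195 216 211 210 209 208 208 209 209 209]
166 [210 210 210 214 201 149 114 120 114 115 184 218 213 212 210 209 208 209 208 209]
167 [209 209 211 215 204 150 115 121 115 117 188 222 216 215 211 210 210 208 210 209]
168 [209 209 215 212 197 160 114 122 116 109 159 190 185 182 200 215 212 210 211 210]
169 [210 212 200 166 145 133 11
[... 278 characters left out ...]
3 151 152 152 152 139 136 141 132]
173 [134 131 160 158 157 156 156 159 160 156 154 153 152 150 153 155 151 150 137 102]
174 [105 111 117 101 114 152 165 165 162 161 162 163 162 159 156 158 146 142 157 154]
175 [117 107  72  51 121 164 167 173 180 177 169 167 165 167 146  91  84 135 161 155]
176 [ 71  61  59  50 126 157 148 157 157 153 157 165 158 140 144 124  75  82 138 160]
t 9.7 q [-29.  15.  10.  85.   0.  41.] w 9.31 F [-0.6  0.7 -0.7] pos [ 561.9 -232.7  146.3] yaw 110.0 tilt [ 0.  0. -1.]
cm now-frame [-0.07 -0.36  0.63] cm after-turn frame [-0.07 -0.36  0.63] turn rad -0.0001
axis foot [ 563.50241572 -232.06344732   88.210746  ] [262.50569325 170.5754348 ] [264.30490326 177.35902388]
```

The arm has settled. The foot axis is at (262.4,171.2) px, close to the predicted (262.5,170.6), so the tool pose and the camera agree. I'll correct the position and start inserting gently.

>>> move_arm:
  increments:
    - [-0.1, -0.34, 0, 0, 1]
    - [0, 0, 0.8, 0, 1]
    - [0, 0, 0.7, 0, 1]
    - [0, 0, 0, 0, 1]
    - [0, 0, 0, 0, 1]
    - [0, 0, 0.2, 0, 1]
    - [0, 0, 0.2, 0, 1]
    - [0, 0, 0.2, 0, 1]
    - [0, 0, 0, 0, 1]
    - [0, 0, 0, 0, 1]

```text
clock: 10.95
ee_pos: [559.2, -235.0, 125.4]
tool_rot: [[-0.342, 0.94, 0.0], [0.94, 0.342, -0.0], [-0.001, 0.0, -1.0]]
wrist_force: [0.9, -1.4, -0.9]
width: 8.9
gripper_force: 58.6
```

```bash
python3 -c "
from h import *
go(558.7,-234.6,140,110);print(manip.observe()['moment'])
"
```

```text
t 10.95 q [-29.  15.   7.  82.  -0.  41.] w 8.93 F [ 0.9 -1.4 -0.9] pos [ 559.2 -235.   125.4] yaw 109.99 tilt [ 0. -0. -1.]
cm now-frame [ 0.06 -0.03 -1.46] cm after-turn frame [ 0.06 -0.03 -1.46] turn rad -0.0002
[-0.09667017 -0.09991943 -0.01096471]
```

>>> move_arm:
  increments:
    - [0, 0, 0.2, 0, 1]
    - [0, 0, 0.2, 0, 1]
    - [0, 0, 0.2, 0, 1]
    - [0, 0, 0.2, 0, 1]
    - [0, 0, 0.2, 0, 1]
    - [0, 0, 0.2, 0, 1]
    - [0, 0, 0, 0, 1]
    - [0, 0, 0, 0, 1]
    - [0, 0, 0, 0, 1]
    - [0, 0, 0, 0, 1]

```text
clock: 12.2
ee_pos: [559.2, -235.1, 113.3]
tool_rot: [[-0.342, 0.94, 0.0], [0.94, 0.342, -0.001], [-0.001, 0.0, -1.0]]
wrist_force: [2.5, -4.7, -0.2]
width: 9.4
gripper_force: 58.4
```

>>> move_arm:
  increments:
    - [-0.1, 0, 0, 0, 1]
    - [0, 0, 0.3, 0, 1]
    - [0, 0, 0.3, 0, 1]
    - [0, 0, 0.3, 0, 1]
    - [0, 0, 0.3, 0, 1]
    - [0, 0, 0.3, 0, 1]
    - [0, 0, 0.3, 0, 1]
    - [0, 0, 0.2, 0, 1]
    - [0, 0, 0, 0, 1]
    - [0, 0, 0, 0, 1]

```text
clock: 13.45
ee_pos: [559.3, -235.6, 92.9]
tool_rot: [[-0.342, 0.94, -0.0], [0.94, 0.342, 0.0], [0.0, -0.0, -1.0]]
wrist_force: [3.4, -2.7, -1.4]
width: 9.4
gripper_force: 58.4
```

>>> move_arm:
  increments:
    - [0, 0, 0.1, 0, 1]
    - [0, 0, 0.1, 0, 1]
    - [0, 0, 0.1, 0, 1]
    - [0, 0, 0.1, 0, 1]
    - [0, 0, 0.1, 0, 1]
    - [0, 0, 0, 0, 1]
    - [0, 0, 0, 0, 1]
    - [0, 0, 0, 0, 1]
    - [0, 0, 0, 0, 1]
    - [0, 0, 0, 0, 1]

```text
clock: 14.7
ee_pos: [559.4, -235.7, 88.4]
tool_rot: [[-0.342, 0.94, 0.0], [0.94, 0.342, -0.0], [-0.0, 0.0, -1.0]]
wrist_force: [1.3, -1.8, 4.2]
width: 9.2
gripper_force: 59.1
```

>>> move_arm:
  increments:
    - [0, 0, 0, 0, 0.85]
    - [0, 0, 0, 0, 0.7]
    - [0, 0, 0, 0, 0.45]
    - [0, 0, 0, 0, 0.45]
    - [0, 0, 0, 0, 0.45]
    - [0, 0, -2, 0, 0.45]
    - [0, 0, -4, 0, 0.45]
    - [0, 0, -5, 0, 0.45]
    - [0, 0, -2, 0, 0.45]
    - [0, 0, 0, 0, 0.45]

```text
clock: 15.95
ee_pos: [560.6, -236.4, 221.2]
tool_rot: [[-0.342, 0.94, 0.005], [0.94, 0.342, -0.003], [-0.004, 0.004, -1.0]]
wrist_force: [0.3, 0.1, -0.3]
width: 46.9
gripper_force: 0.0
```

```bash
python3 -c "
from h import *
go(403,-238.5,218,16.4)
"
```

```text
t 15.95 q [-29.  15.  18.  93.   0.  41.] w 46.93 F [ 0.3  0.1 -0.3] pos [ 560.6 -236.4  221.2] yaw 110.0 tilt [ 0.005 -0.003 -1.   ]
cm now-frame [  5.2  -14.88   0.24] cm after-turn frame [-15.18  -4.25   0.32] turn rad 1.6336
```

```bash
python3 - <<'E'
from h import *
T=np.mean([snap("top").astype(float) for _ in range(3)],0)
g=T.sum(2)/3
np.set_printoptions(linewidth=220)
c0=g[236:270,328:362].astype(int)
for i,r in enumerate(c0): print(236+i,r)
E
```

```text
236 [115 116 115 113 116 114 117 116 116 116 114 116 115 115 116 117 115 115 116 116 115 114 114 116 115 114 116 116 115 116 114 116 116 116]
237 [114 115 114 115 115 116 114 116 116 116 116 116 115 116 116 115 116 115 116 116 113 116 114 115 115 114 115 114 116 114 113 117 115 114]
238 [115 116 115 115 115 114 116 117 115 115 114 117 114 116 116 115 113 113 115 116 114 114 115 115 116 112 115 115 114 115 117 115 115 114]
239 [113 116 115 116 115 115 115 117 115 115 115 116 114 115 115 115 116 116 115 116 115 117 116 115 118 115 114 114 116 117 115 116 113 116]
240 [116 113 114 115 115 115 115 115 116 114 116 115 115 116 114 114 114 115 115 114 114 116 115 115 114 116 116 114 116 115 114 116 117 114]
241 [115 114 114 114 117 115 116 114 115 113 115 114 115 115 115 114 115 115 114 115 114 115 113 116 115 115 116 114 114 116 115 114 113 114]
242 [115 114 114 114 117 116 114 114 115 116 114 115 115 116 115 115 114 115 114 114 115 114 116 114 116 114 113 116 115 113 116 113 112 113]
243 [115 114 114 115 115 115 116 116 112 114 115 116 116 115 115 117 116 114 113 115 115 116 116 116 115 1
[... 3027 characters left out ...]
113 113 112 112 113 113 112 113 113 112 113 113 113 113 112 113 113 114 112 112 112 112 114 111 112 114 111 110 110 108 106 109 108]
266 [112 112 111 112 112 113 112 113 112 113 112 111 113 112 113 112 111 113 111 113 111 113 112 110 112 110 113 111 110 110 110 108 108 106]
267 [112 112 112 113 112 111 112 111 113 113 113 112 113 113 111 112 112 111 114 112 111 110 113 113 112 112 110 110 108 107 109 107 106 105]
268 [113 112 111 111 112 112 113 113 113 113 113 112 112 111 112 113 113 112 111 110 113 113 112 113 112 109 110 110 108 107 107 105 105 105]
269 [113 113 114 112 113 112 112 111 112 112 111 113 111 114 112 112 113 112 110 112 112 112 113 112 111 110 109 110 108 109 107 106 104 105]
```

Arm in the way, so I'll use the stored average picture.

```bash
python3 - <<'E'
from h import *
T=cv2.imread("pics/Tavg.png");g=T.astype(int).sum(2)//3
np.set_printoptions(linewidth=220)
print(np.arange(330,360))
for r in range(238,269): print(r,g[r,330:360])
S=cv2.imread("pics/Savg.png").astype(int).sum(2)//3
print("side");print(np.arange(320,352))
for r in range(194,226): print(r,S[r,320:352])
for X in([402,-238,0],[402,-238,23],[402,-238,47],[412,-238,23],[402,-228,23]):print(X,proj("top",X).round(2),proj("side",X).round(2))
E
```

```text
[330 331 332 333 334 335 336 337 338 339 340 341 342 343 344 345 346 347 348 349 350 351 352 353 354 355 356 357 358 359]
238 [197 196 196 197 195 196 196 195 194 194 196 169 107 186 197 197 197 196 197 197 197 198 197 197 197 196 192 187 198 174]
239 [196 198 198 197 197 197 196 196 197 184 146 156 185 197 196 196 197 196 197 197 196 197 199 198 198 197 197 198 197 192]
240 [198 199 198 198 198 198 198 197 186 141 131 136 149 158 159 172 199 198 198 197 196 198 198 199 198 198 197 197 197 197]
241 [198 198 199 200 198 199 199 186 144 133 120  72  55  83 109  86 151 200 199 198 198 199 198 200 198 199 197 197 198 198]
242 [198 198 200 200 197 199 199 184 132 125  87  20  36 123 182  95 114 199 198 199 200 199 199 197 201 198 198 198 198 198]
243 [198 199 199 199 198 199 200 197 172 103  67   7  24 123 194  98  69 151 197 198 197 198 198 198 197 197 197 198 197 198]
244 [199 199 199 199 199 200 198 199 179  99  63   6  20  78 147 135  37 112 197 198 197 198 198 198 197 197 198 198 198 198]
245 [198 198 198 199 199 199 198 199 179  99  63   8  18  66 153 178  31  69 151 199 198 198 198
[... 6889 characters left out ...]
57  52  55  69 165 209 210 216 213 212 212 211 211 211 211]
223 [211 212 212 211 212 211 212 211 211 214 219 225 230 231 215 158 138 154 177 223 220 211 217 214 212 211 210 211 211 211 211 212]
224 [211 212 211 212 211 210 211 210 210 212 212 214 214 215 217 218 220 221 219 219 217 214 211 211 211 210 210 210 210 210 211 211]
225 [212 212 211 211 210 210 211 210 211 211 211 211 211 210 211 211 211 211 213 212 212 210 211 210 211 211 210 208 209 210 210 210]
[402, -238, 0] [343.71 252.57] [333.57 216.19]
[402, -238, 23] [344.91 252.74] [334.32 208.  ]
[402, -238, 47] [346.23 252.93] [335.14 199.18]
[412, -238, 23] [345.01 247.97] [329.8  207.05]
[402, -228, 23] [340.13 252.61] [333.18 210.78]
```

The stored top view puts the handle axis at about (400.6,-238.3), with its nose yaw near 15.5 degrees. I'll turn the tool and move over it.

>>> move_arm:
  increments:
    - [0, 0, 0, 0.183, 0.45]
    - [0, 0, 0, 0.183, 0.45]
    - [0, 0, 0, 0.183, 0.45]
    - [0, 0, 0, 0.183, 0.45]
    - [0, 0, 0, 0.183, 0.45]
    - [0, 0, 0, 0.183, 0.45]
    - [0, 0, 0, 0.183, 0.45]
    - [0, 0, 0, 0.183, 0.45]
    - [0, 0, 0, 0.183, 0.45]
    - [0, 0, 0, 0, 0.45]

```text
clock: 17.35
ee_pos: [558.5, -235.2, 216.1]
tool_rot: [[0.962, 0.271, -0.003], [0.271, -0.962, 0.002], [-0.003, -0.003, -1.0]]
wrist_force: [0.7, 1.0, -0.3]
width: 47.2
gripper_force: 0.0
```

>>> move_arm:
  increments:
    - [-3, -0.8, 0, 0, 0.45]
    - [-3, -0.8, 0, 0, 0.45]
    - [-3, -0.8, 0, 0, 0.45]
    - [-3, -0.8, 0, 0, 0.45]
    - [-3, -0.8, 0, 0, 0.45]
    - [0, 0, 3, 0, 0.45]
    - [0, 0, 4, 0, 0.45]
    - [0, 0, 4, 0, 0.45]
    - [0, 0, 2, 0, 0.45]
    - [0, 0, 0, 0, 0.45]

```text
clock: 18.6
ee_pos: [402.0, -235.9, 85.3]
tool_rot: [[0.962, 0.272, -0.005], [0.272, -0.962, 0.004], [-0.004, -0.005, -1.0]]
wrist_force: [0.5, -0.3, -0.3]
width: 47.1
gripper_force: 0.0
```

>>> move_arm:
  increments:
    - [0, 0, 0, 0, 0.45]
    - [0, 0, 0, 0, 0.45]
    - [0, 0, 0, 0, 0.45]
    - [0, 0, 0, 0, 0.45]
    - [0, 0, 0, 0, 0.45]
    - [0, 0, 0, 0, 0.45]
    - [0, 0, 0, 0, 0.45]
    - [0, 0, 0, 0, 0.45]
    - [0, 0, 0, 0, 0.45]
    - [0, 0, 0, 0, 0.45]

```text
clock: 19.85
ee_pos: [404.1, -237.6, 88.3]
tool_rot: [[0.963, 0.269, -0.0], [0.269, -0.963, 0.0], [-0.0, -0.0, -1.0]]
wrist_force: [0.3, 0.3, 0.2]
width: 46.9
gripper_force: 0.0
```

```bash
python3 -c "
from h import *
go(400.6,-238.4,26,15.5)
s=manip.observe();print('foot seen?')
S=np.mean([snap('side').astype(float) for _ in range(2)],0)
B=S.sum(2).astype(int)//3
np.set_printoptions(linewidth=250)
print(np.arange(254,278))
for r in range(138,182): print(r,B[r,254:278])
for X in([560.6,-233.8,127],[560.6,-233.8,70],[570.6,-233.8,127],[560.6,-223.8,127]):print(proj('side',X).round(2))
"
```

```text
t 19.85 q [-39.  -5. -18.  77.   0. 126.] w 46.93 F [0.3 0.3 0.2] pos [ 404.1 -237.6   88.3] yaw 15.63 tilt [-0.  0. -1.]
cm now-frame [-0.36 -0.02  6.23] cm after-turn frame [-0.36 -0.02  6.23] turn rad 0.0022
foot seen?
[254 255 256 257 258 259 260 261 262 263 264 265 266 267 268 269 270 271 272 273 274 275 276 277]
138 [213 215 218 191 135 141 150 152 153 154 155 156 154 146 136 158 201 222 222 217 215 212 212 212]
139 [209 210 213 213 215 217 180  98 130 146 148 153 154 153 154 156 156 146 139 161 204 223 223 217]
140 [209 209 209 210 210 212 213 215 219 221 185 100 132 148 149 152 155 153 153 153 152 145 142 166]
141 [207 209 208 208 207 209 210 211 213 214 217 217 218 220 184 106 133 152 153 156 154 154 152 153]
142 [209 209 208 209 209 209 208 210 210 212 218 219 217 214 218 224 230 231 196 127 144 148 153 154]
143 [209 209 209 209 208 208 209 209 210 214 176  81 172 219 225 187 102 126  94 164 221 220 185 121]
144 [212 213 214 212 210 210 210 210 210 180 134 190 219 181 101 121 112 182 221 216 214 212 214 216]
145 [224 226 226 224 220 218 214 212 211 212 212 214 216 184  99 1
[... 3071 characters left out ...]
 78 133 164 156 151 168]
176 [163 140  78  68  63  51 174 218 182 135 116 121 115 134 190 220 226 202  98  83 138 160 153 159]
177 [148  93  64  67  68  50 120 158 140 124 119 120 116 133 161 199 227 204 110  54  70 130 160 151]
178 [ 74  68  71  65  67  78 183 201 137 122 115 119 112 110 161 198 204 201 159  75  61  89 140 161]
179 [ 64  69  67  77 134 160 160 156 135 114 106 106 117 149 189 206 203 190 140  79  66  65  82 138]
180 [ 68  65  70 127 163 157 188 220 226 216 202 206 210 207 206 194 178 155 107  70  71  66  87 131]
181 [ 69  70 109 152 161 132 150 207 222 223 221 222 225 219 184 139 136 132 106  64  70  64  87 135]
[263.51 154.97]
[264.3  177.36]
[259.07 154.15]
[261.76 157.4 ]
```

The side view shows the shaft upright in the socket, with its top at row 155.5 against 155.0 predicted when fully home, and its flat on the left. Now I'll grasp the handle.

>>> move_arm:
  increments:
    - [-0.36, 0, 0, 0, 0.45]
    - [0, 0, 2, 0, 0.45]
    - [0, 0, 2.5, 0, 0.45]
    - [0, 0, 1.2, 0, 0.45]
    - [0, 0, 0.5, 0, 0.45]
    - [0, 0, 0, 0, 0.45]
    - [0, 0, 0, 0, 0.45]
    - [0, 0, 0, 0, 0.6]
    - [0, 0, 0, 0, 0.75]
    - [0, 0, 0, 0, 1]

```text
clock: 21.2
ee_pos: [401.0, -238.9, 26.8]
tool_rot: [[0.963, 0.269, 0.001], [0.269, -0.963, -0.001], [0.001, 0.001, -1.0]]
wrist_force: [1.2, -0.4, 3.8]
width: 15.0
gripper_force: 60.1
```

>>> move_arm:
  increments:
    - [0, 0, 0, 0, 1]
    - [0, 0, 0, 0, 1]
    - [0, 0, 0, 0, 1]
    - [0, 0, -0.5, 0, 1]
    - [0, 0, -3, 0, 1]
    - [0, 0, -4, 0, 1]
    - [0, 0, -4, 0, 1]
    - [0, 0, -2, 0, 1]
    - [0, 0, 0, 0, 1]
    - [0, 0, 0, 0, 1]

```text
clock: 22.45
ee_pos: [399.9, -238.0, 159.8]
tool_rot: [[0.963, 0.269, -0.002], [0.269, -0.963, 0.002], [-0.002, -0.002, -1.0]]
wrist_force: [-0.4, 0.1, -0.9]
width: 14.2
gripper_force: 59.4
```

```bash
python3 -c "
from h import *
go(560.8,-234.7,160,20)"
```

```text
t 22.45 q [-39.  -6. -11.  85.   0. 125.] w 14.15 F [-0.4  0.1 -0.9] pos [ 399.9 -238.   159.8] yaw 15.63 tilt [-0.002  0.002 -1.   ]
cm now-frame [15.58  4.02 -0.06] cm after-turn frame [15.23  5.2  -0.02] turn rad -0.0763
```

>>> move_arm:
  increments:
    - [0, 0, -1.5, -0.076, 1]
    - [2.5, 0.85, 0, 0, 1]
    - [2.5, 0.85, 0, 0, 1]
    - [2.5, 0.9, 0, 0, 1]
    - [2.5, 0.9, 0, 0, 1]
    - [2.5, 0.85, 0, 0, 1]
    - [2.5, 0.85, 0, 0, 1]
    - [0, 0, 0, 0, 1]
    - [0, 0, 0, 0, 1]
    - [0, 0, 0, 0, 1]

```text
clock: 23.7
ee_pos: [558.3, -236.1, 176.0]
tool_rot: [[0.94, 0.341, -0.001], [0.341, -0.94, 0.0], [-0.001, -0.001, -1.0]]
wrist_force: [-0.5, 0.8, 0.8]
width: 14.8
gripper_force: 59.4
```

>>> move_arm:
  increments:
    - [0, 0, 0, 0, 1]
    - [0, 0, 0, 0, 1]
    - [0, 0, 0, 0, 1]
    - [0, 0, 0, 0, 1]
    - [0, 0, 0, 0, 1]
    - [0, 0, 0, 0, 1]
    - [0, 0, 0, 0, 1]
    - [0, 0, 0, 0, 1]
    - [0, 0, 0, 0, 1]
    - [0, 0, 0, 0, 1]

```text
clock: 24.95
ee_pos: [559.4, -236.2, 176.3]
tool_rot: [[0.94, 0.342, -0.0], [0.342, -0.94, 0.0], [0.0, -0.0, -1.0]]
wrist_force: [-0.3, -0.1, -1.0]
width: 14.5
gripper_force: 59.4
```

```bash
python3 -c "
from h import *
go(560.8,-234.7,153,20)
S=snap('side');T=snap('top')
c=lambda im,x,y,w,h,s:cv2.resize(im[y:y+h,x:x+w,::-1],None,fx=s,fy=s,interpolation=cv2.INTER_CUBIC)
cv2.imwrite('pics/g3.png',c(S,235,125,60,60,10))
B=S.astype(int).sum(2)//3
np.set_printoptions(linewidth=250)
print(np.arange(246,284))
for r in range(136,164): print(r,B[r,246:284])
a=np.array([560.8,-234.7,0])
for X in([0,0,127],[0,0,143],[0,0,165],[0,-0,188]):print(X,proj('side',a+X).round(2))
"
```

```text
t 24.95 q [-29.  15.  13.  88.   0. 131.] w 14.47 F [-0.3 -0.1 -1. ] pos [ 559.4 -236.2  176.3] yaw 19.99 tilt [-0.  0. -1.]
cm now-frame [ 0.18 -0.09  2.33] cm after-turn frame [ 0.18 -0.09  2.33] turn rad -0.0003
[246 247 248 249 250 251 252 253 254 255 256 257 258 259 260 261 262 263 264 265 266 267 268 269 270 271 272 273 274 275 276 277 278 279 280 281 282 283]
136 [207 208 209 213 195 110  56  65  63  69  61  60 106 140 139 140 142 142 141 143 141 139 124  78  63  64  68  62  46 177 219 209 207 208 209 210 210 211]
137 [209 209 210 213 194 107  54  62  62  65  62  63  70  99 117 116 120 115 119 121 105  97  81  60  63  62  68  58  48 179 221 212 210 210 207 210 210 210]
138 [210 210 208 211 191  98  39  44  49  53  59  59  60  59  62  64  62  59  65  61  62  59  57  66  64  69  68  64  47 181 223 211 210 208 208 208 212 212]
139 [207 207 206 210 217 205 185 167 135 115  80  66  48  57  61  59  63  63  58  62  64  63  65  63  62  66  65  64  48 192 234 219 214 210 211 211 213 210]
140 [209 209 209 209 212 212 213 217 222 224 226 233 209 114  59  66  63  72  66  66  66  65  65  6
[... 3104 characters left out ...]
7  66  69  63  64  62  50  93 122 122 114 101 175 219 210 208 207 208 207 208 208 209 207 209 209 209 210 210 208]
161 [195  77  49  54  59  59  63  64  64  61  59  63  57  56  47  67 102 119 118 114 101 178 217 208 208 209 209 207 209 210 210 210 210 210 211 210 209 208]
162 [222 203 139  87  52  48  44  59  51  47  51  49  63  72 166 216 184 112 118 115  96 176 216 209 209 210 209 209 208 209 209 209 210 211 210 210 210 209]
163 [213 216 220 227 199 176 182 104 103 140 192 209 207 213 222 224 194 108 119 117  99 177 217 210 210 210 209 209 207 208 209 210 210 210 209 209 208 209]
[0, 0, 127] [263.57 154.73]
[0, 0, 143] [263.34 148.13]
[0, 0, 165] [263.01 138.81]
[0, 0, 188] [262.65 128.74]
```

View pics/g3.png

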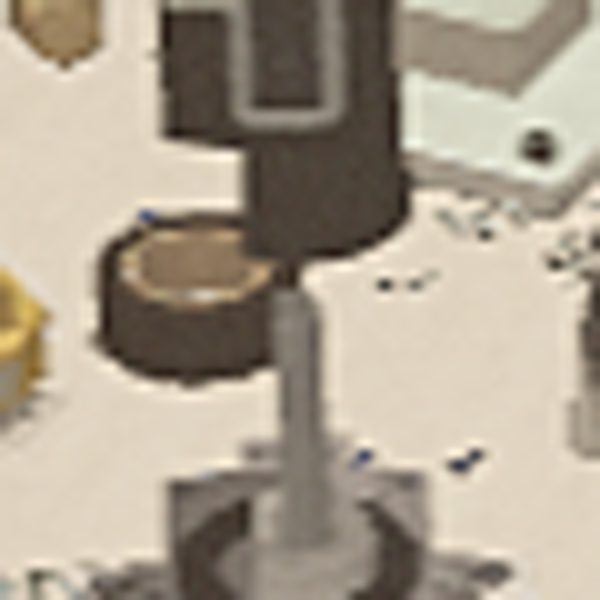

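g3 shows the handle skirt (left edge 245, right edge 408, lower rim near y=255) hanging above and slightly right of the shaft top at (295,300). The small correction should centre it. Next I'll lower it gently.

>>> move_arm:
  increments:
    - [0.18, -0.12, 0, 0, 1]
    - [0, 0, 0.7, 0, 1]
    - [0, 0, 0.7, 0, 1]
    - [0, 0, 0.5, 0, 1]
    - [0, 0, 0.3, 0, 1]
    - [0, 0, 0.3, 0, 1]
    - [0, 0, 0.2, 0, 1]
    - [0, 0, 0, 0, 1]
    - [0, 0, 0, 0, 1]
    - [0, 0, 0, 0, 1]

```text
clock: 26.3
ee_pos: [560.8, -234.5, 149.6]
tool_rot: [[0.94, 0.342, 0.0], [0.342, -0.94, -0.0], [0.0, 0.0, -1.0]]
wrist_force: [0.4, -0.7, 0.1]
width: 14.6
gripper_force: 59.4
```

>>> move_arm:
  increments:
    - [0, 0, 0.2, 0, 1]
    - [0, 0, 0.2, 0, 1]
    - [0, 0, 0.2, 0, 1]
    - [0, 0, 0.2, 0, 1]
    - [0, 0, 0.2, 0, 1]
    - [0, 0, 0, 0, 1]
    - [0, 0, 0, 0, 1]
    - [0, 0, 0, 0, 1]
    - [0, 0, 0, 0, 1]
    - [0, 0, 0, 0, 1]

```text
clock: 27.55
ee_pos: [560.7, -234.5, 139.4]
tool_rot: [[0.94, 0.342, 0.0], [0.342, -0.94, -0.0], [0.0, 0.0, -1.0]]
wrist_force: [0.0, 0.8, -0.4]
width: 14.9
gripper_force: 59.4
```

>>> move_arm:
  increments:
    - [0, 0, 0.2, 0, 1]
    - [0, 0, 0.2, 0, 1]
    - [0, 0, 0.2, 0, 1]
    - [0, 0, 0.2, 0, 1]
    - [0, 0, 0, 0, 1]
    - [0, 0, 0, 0, 1]
    - [0, 0, 0, 0, 1]
    - [0, 0, 0, 0, 1]
    - [0, 0, 0, 0, 1]
    - [0, 0, 0, 0, 1]

```text
clock: 28.8
ee_pos: [560.7, -234.5, 131.4]
tool_rot: [[0.94, 0.342, 0.0], [0.342, -0.94, -0.0], [0.0, 0.0, -1.0]]
wrist_force: [-0.1, 0.5, 3.2]
width: 14.7
gripper_force: 59.9
```

>>> move_arm:
  increments:
    - [0, 0, 0.15, 0, 1]
    - [0, 0, 0.15, 0, 1]
    - [0, 0, 0.15, 0, 1]
    - [0, 0, 0.15, 0, 1]
    - [0, 0, 0, 0, 1]
    - [0, 0, 0, 0, 1]
    - [0, 0, 0, 0, 1]
    - [0, 0, 0, 0, 1]
    - [0, 0, 0, 0, 1]
    - [0, 0, 0, 0, 1]

```text
clock: 30.05
ee_pos: [561.6, -235.0, 127.1]
tool_rot: [[0.94, 0.342, 0.003], [0.342, -0.94, -0.002], [0.002, 0.002, -1.0]]
wrist_force: [-0.4, 0.2, 8.1]
width: 14.7
gripper_force: 60.5
```

>>> move_arm:
  increments:
    - [0, 0, 0.15, 0, 1]
    - [0, 0, 0.15, 0, 1]
    - [0, 0, 0.15, 0, 1]
    - [0, 0, 0.1, 0, 1]
    - [0, 0, 0, 0, 1]
    - [0, 0, 0, 0, 1]
    - [0, 0, 0, 0, 1]
    - [0, 0, 0, 0, 1]
    - [0, 0, 0, 0, 1]
    - [0, 0, 0, 0, 1]

```text
clock: 31.3
ee_pos: [563.7, -236.0, 125.4]
tool_rot: [[0.94, 0.342, 0.009], [0.342, -0.94, -0.005], [0.007, 0.008, -1.0]]
wrist_force: [0.8, 0.3, 17.0]
width: 14.9
gripper_force: 61.8
```

>>> move_arm:
  increments:
    - [-0.1, 0, -0.1, 0, 1]
    - [0, 0, 0, 0, 1]
    - [0, 0, 0, 0, 1]
    - [0, 0, 0, 0, 1]
    - [0, 0, 0, 0, 1]
    - [0, 0, 0, 0, 1]
    - [0, 0, 0, 0, 1]
    - [0, 0, 0, 0, 1]
    - [0, 0, 0, 0, 1]
    - [0, 0, 0, 0, 1]

```text
clock: 32.55
ee_pos: [562.3, -236.1, 125.5]
tool_rot: [[0.94, 0.342, 0.008], [0.342, -0.94, -0.004], [0.006, 0.006, -1.0]]
wrist_force: [-0.1, 0.1, 14.4]
width: 15.0
gripper_force: 61.5
```

```bash
python3 -c "
from h import *
go(560.8,-234.7,125,20)
S=snap('side')
cv2.imwrite('pics/g4.png',cv2.resize(S[125:195,230:300,::-1],None,fx=8,fy=8,interpolation=cv2.INTER_CUBIC))
go(560.8,-234.7,125,20)
print(proj('side',[560.8,-234.7,99]),proj('side',[560.8,-234.7,62]))"
```

```text
t 32.55 q [-29.  15.   7.  82.   0. 131.] w 15.04 F [-0.1  0.1 14.4] pos [ 562.3 -236.1  125.5] yaw 19.99 tilt [ 0.008 -0.004 -1.   ]
cm now-frame [-0.09 -0.18  0.05] cm after-turn frame [-0.09 -0.18  0.05] turn rad -0.0002
t 32.6 q [-29.  15.   7.  82.   0. 131.] w 14.52 F [ 0.1  1.  14.3] pos [ 562.3 -236.   125.5] yaw 19.99 tilt [ 0.008 -0.004 -1.   ]
cm now-frame [-0.09 -0.17  0.05] cm after-turn frame [-0.09 -0.17  0.05] turn rad -0.0001
[263.97151274 165.94617999] [264.47549878 180.12420381]
```

View pics/g4.png

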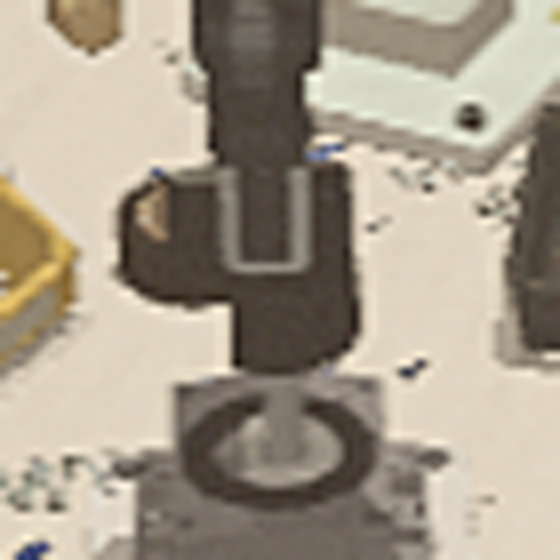

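The picture shows the handle home on the shaft. The skirt's lower rim is near (290,370), and the boss at (280,445) has sunk level with the housing. The z position didn't change while the push dropped from 17 to 14.4 N, so the coupling is on its bottom stop. I'm handing in the job.

```bash
python3 -c "
from h import *
print(manip.job_done())"
```

```text
the job is handed in; nothing more can be done
None
```

I've handed in the job, but the hand-in gave no verdict. By my measurements the long shaft is fully home in the coupling, and the handle is keyed and home on it. The gripper is still holding it pressed down with about 14 N, which keeps the coupling at the bottom of its travel.

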